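# Snap the counter picture frame shut

### The arm

A 6-joint arm with a two-finger parallel gripper is mounted at the origin on a cart in front of the work surface, level with it; the furniture and walls round the work are solid. World frame = base frame: x ahead of the robot, y to its left, z up, the work surface at z = 0. Lengths are in m, angles in rad, forces in N, time in s.
With the tool pointing down it reaches from about 0.375 to 0.9 m from the base axis. Payload 3.1 kg.
Tool frame: the origin (TCP) lies on the centre line of the jaws, within the pads' length; the fingertips stand 22 mm ahead of it and the grasp point (between the pads) lies 3 mm ahead of it; z points along the fingers, y is the line along which they close (so a half turn about z gives the same grasp; the last joint's range is limited). The gripper opens to 85 mm and grips with 20 to 120 N. Pads are 22 mm wide; open, the fingers measure 114 mm over their backs; the gripper's body (76 mm by 85 mm) begins 54 mm behind the grasp point. The pads swing forward as they close: fully open they stand 13 mm farther back than shut.
Start: joints at [1.062, 0.527, 1.433, -0, 1.181, -0.178], TCP at [0.203, 0.591, 0.253] pointing down, gripper open.
Joint ranges: [-3.08, 3.08], [-0.75, 2.2], [0.22, 2.44], [-1.43, 4.57], [0, 2.65], [-2.85, 2.85]. Speed limits (rad/s): [2.79, 2.79, 3.14, 3.14, 3.14, 3.14].

### API

Orientations are given as a unit quaternion [x, y, z, w].
In Python, from station import manip, imaging, sense gives the robot as it stands (manip), with the cameras (imaging) and the readings as plain functions.
- The arm moves only by the tool inch_along, called as a command line: name --argument value ..., lists and objects as JSON in quotes. Schema: {"type":"object","properties":{"segments":{"type":"object","properties":{"dx":{"type":"array","items":{"type":"number"},"minItems":1,"maxItems":20},"dy":{"type":"array","items":{"type":"number"},"minItems":1,"maxItems":20},"dz":{"type":"array","items":{"type":"number"},"minItems":1,"maxItems":20},"turn":{"type":"array","items":{"type":"number"},"minItems":1,"maxItems":20},"aperture":{"type":"array","items":{"type":"number"},"minItems":1,"maxItems":20}},"additionalProperties":false,"required":["dx","dy","dz","turn","aperture"]},"squeeze":{"type":"number"},"only":{"type":"string"},"quiet":{"type":"boolean"},"lines":{"type":"string"}},"required":["segments"],"additionalProperties":false}. segments is an object with one list for each field, all of the same length, 1 to 20, a row being the entries at one place: dx, dy, dz (the shift in m), turn (a turn about the tool's z in rad), aperture (the opening from 0.0 (shut) to 1.0 (fully open)); each row is the pose to reach, as a shift and turn from the pose commanded when the call began, along the tool's axes at that moment; what a row does not reach only later rows make up. A row lasts 1/10 s, in which the tool goes at most 0.05 m and 0.15 rad, less where a joint would pass 70% of its speed; a pose out of reach is approached as far as the arm can. The fingers move at their own pace and stop on an object; squeeze is the grip in N (left out, the last holds). Time passes only in rows, so rows that do not move let the fingers close. The tool returns the time, the measured TCP pose, the force, the opening and the grip force at its end. only (a regular expression) keeps the lines of the reply that match it, lines (a string "A,B") keeps lines A to B, and quiet returns only ok. Input that does not fit is refused with a message, and nothing moves.
- sense(): the state, without advancing time (a new reading comes with each control period).
- imaging.snapshot(name): name is "scene" or "side" or "wrist"; returns a dict with "pixels" (400x640x3 uint8, red, green, blue), "range_z" (400x640 float32, m along the optical axis (not along the pixel's ray), 0 where there is no reading), "fov_y" (degrees; the focal length in pixels is half the picture's height over the tangent of half this angle, whatever the lens; pixels are square), "cx", "cy" (the principal point, pixels), "k1" (the pictures are not rectified: a ray, as slopes to the right and down, at radius r is drawn at 1 + k1 r^2 times it, then the intrinsics apply), "R" (3x3) and "t" (3): a world point X has camera coordinates R X + t; the wrist camera has in their place "hand_eye" (4x4, takes a point from camera to tool coordinates, whose origin is the TCP and whose axes are the flange's). Camera axes: x right, y down, z forward; pixel columns grow to the right and rows downward; lengths in m; the calibration is good to about 2 mm. A picture is of the moment at which its call begins: read the wrist's pose just before it.
- manip.sign_off(): hands the job in; it is judged then, once.
The state is a dict: "t": time; "q": joint angles; "qd": joint speeds; "tau": joint torques, N m; "tcp_pos": TCP position; "tool_rot": TCP orientation; "force": force on the tool from outside, world axes, zero at the start; "ft_torque": the same for the moment, N m; "finger_gap": opening from 0.0 (shut) to 1.0 (fully open); "gripper_force": force on a finger pad.
Only numpy, scipy, OpenCV 4.12 (cv2) and the standard library are available. Lean on these libraries where they do the work, as an engineer would, in place of code of your own. Each camera call takes 0.05 s, during which the arm holds its last target. There are 200 camera calls.

### The job

The picture and its clear cover have just been laid in the snap frame on the island, and all four aluminium rails of its rim still stand up. With the fingertips press the rim down side by side until every rail has clicked flat shut, pressing on the rails only and not on the clear cover. Pick nothing up, leave the frame lying where it is and the goods around it undisturbed, and finish clear of everything.

Things in the scene. Friction and masses are not known exactly. Their poses are not given: they have to be found in the camera images.
- frame: A5 snap frame lying flat and loose on the island, about 1.5 kg: black back board, 198 (x) x 260 (y) mm over its rim of four mitred aluminium rails. Origin: centre of the underside; z up, x and y along its sides. Each rail is 32 mm wide, hinged 3 mm inside the outer edge, 6 mm above the island, and swings up and outward. Shut, it covers the outermost 32 mm, top 14 mm above the island.
- cover: clear 148x210x1.5 mm cover sheet over the picture in the frame, fixed in it, top 9 mm above the island; origin at the centre of its underside, axes as the frame's. It is not to be pressed on.
- rail_near (a joint): hinge angle (rad) of the near long rail (on the frame's -x side, the robot's side), 260 mm long: 0 = snapped flat shut, 0.40 to 0.56 at the start, 0.9 = end stop; a stiff hinge holds it up. It swings easily down to about 0.3, where its studs meet sprung balls; from there it takes 8 to 10 N down near the free edge. Let go above 0.2 it springs back to about 0.3; below 0.12 it snaps to 0 by itself.
- rail_near_lip (a point): middle of the upper side of the free (inner) edge of rail_near; shut: 30.5 mm inside the frame's outer edge, 12.4 mm above the island; raised at the start: 22 to 26 mm inside that edge and 22 to 26 mm above the island
- rail_far (a joint): hinge angle (rad) of the far long rail (on the frame's +x side), 260 mm long: 0 = snapped flat shut, 0.40 to 0.56 at the start, 0.9 = end stop; a stiff hinge holds it up. It swings easily down to about 0.3, where its studs meet sprung balls; from there it takes 8 to 10 N down near the free edge. Let go above 0.2 it springs back to about 0.3; below 0.12 it snaps to 0 by itself.
- rail_far_lip (a point): middle of the upper side of the free (inner) edge of rail_far; shut: 30.5 mm inside the frame's outer edge, 12.4 mm above the island; raised at the start: 22 to 26 mm inside that edge and 22 to 26 mm above the island
- rail_left (a joint): hinge angle (rad) of the left short rail (on the frame's +y side), 198 mm long: 0 = snapped flat shut, 0.40 to 0.56 at the start, 0.9 = end stop; a stiff hinge holds it up. It swings easily down to about 0.3, where its studs meet sprung balls; from there it takes 8 to 10 N down near the free edge. Let go above 0.2 it springs back to about 0.3; below 0.12 it snaps to 0 by itself.
- rail_left_lip (a point): middle of the upper side of the free (inner) edge of rail_left; shut: 30.5 mm inside the frame's outer edge, 12.4 mm above the island; raised at the start: 22 to 26 mm inside that edge and 22 to 26 mm above the island
- rail_right (a joint): hinge angle (rad) of the right short rail (on the frame's -y side), 198 mm long: 0 = snapped flat shut, 0.40 to 0.56 at the start, 0.9 = end stop; a stiff hinge holds it up. It swings easily down to about 0.3, where its studs meet sprung balls; from there it takes 8 to 10 N down near the free edge. Let go above 0.2 it springs back to about 0.3; below 0.12 it snaps to 0 by itself.
- rail_right_lip (a point): middle of the upper side of the free (inner) edge of rail_right; shut: 30.5 mm inside the frame's outer edge, 12.4 mm above the island; raised at the start: 22 to 26 mm inside that edge and 22 to 26 mm above the island
- price_board: small green price card on a wire foot, 44x56x25 mm, beside the frame; a bystander; origin at the centre of its underside
- sign_pack_0: stack of small wooden signs, 50x62x33 mm, beside the frame; a bystander; origin at the centre of its underside
- wallet_tan: tan leather wallet lying flat, 88x109x14 mm; a bystander; origin at the centre of its underside
- pocket_mirror_0: flower-shaped wooden pocket mirror lying flat, 65x75x5 mm; a bystander; origin at the centre of its underside
- wood_mirror: wooden hand mirror lying flat, 164x90x5 mm; a bystander; origin at the centre of its underside

How it is judged:
At the end, for the whole second after the job is handed in: All four rails are snapped shut (each hinge angle below 0.04 rad), and the frame lies flat and still on the island within 40 mm of where it was (value of joint each of rail_near, rail_far, rail_left, rail_right below 0.04 rad and height (world z) of frame below 0.006 m and angle between frame's own z axis and vertical below 0.04 rad and distance of frame from where it was at the start of the episode below 0.04 m and linear speed of frame below 0.02 m/s); the robot touches nothing.
It fails at once if the frame is lifted or tipped up (height (world z) of frame above 0.015 m or angle between frame's own z axis and vertical above 0.12 rad).
It fails at once if the frame is dragged more than 60 mm (distance of frame from where it was at the start of the episode above 0.06 m).
It fails at once if the clear cover is pressed on (more than 8 N) (contact force between any of the fingers, the arm and cover above 8 N).
It fails at once if one of the goods around the frame is lifted, or pushed more than 25 mm (distance of any of price_board, sign_pack_0, wallet_tan, pocket_mirror_0, wood_mirror from where it was at the start of the episode above 0.025 m).
It also fails if it takes over 45 s, if anything falls off the work surface, if the arm or the gripper's body presses on something with over 40 N, if the wrist force passes 120 N, or if a joint passes its speed limit or range.

## Working session

There is one attempt and no reset: what is moved stays moved. The work goes in short steps, Python scripts to look and compute and a tool call to move; the robot and the scene stay as the last step left them, time stands still between calls to the robot, and variables do not carry over. Pictures are saved under pics/ and viewed, at most 10 in all, crops included, and the job is handed in when it is done.

```bash
ls; mkdir -p pics; cat > h.py <<'E'
import numpy as np, cv2, pickle
from station import manip, imaging, sense
def snap(n):
    s=sense(); d=imaging.snapshot(n); d=dict(d); d['state']=s
    pickle.dump(d,open(f'{n}.pkl','wb')); return d
def load(n): return pickle.load(open(f'{n}.pkl','rb'))
def cloud(d):
    h,w=d['range_z'].shape; f=h/2/np.tan(np.radians(d['fov_y'])/2)
    u,v=np.meshgrid(np.arange(w),np.arange(h))
    K=np.array([[f,0,d['cx']],[0,f,d['cy']],[0,0,1.]])
    p=cv2.undistortPoints(np.stack([u,v],-1).reshape(-1,1,2).astype(np.float64),K,np.array([d['k1'],0,0,0.])).reshape(h,w,2)
    z=d['range_z']; c=np.dstack([p[...,0]*z,p[...,1]*z,z])
    if 'R' in d: return (c-d['t'])@np.asarray(d['R'])
    from scipy.spatial.transform import Rotation as Ro
    H=np.asarray(d['hand_eye']); c=c@H[:3,:3].T+H[:3,3]
    s=d['state']; return c@Ro.from_quat(s['tool_rot']).as_matrix().T+s['tcp_pos']
E
python3 - <<'E'
from h import *
for n in ('scene','side'):
    d=snap(n); cv2.imwrite(f'pics/{n}0.png',d['pixels'][...,::-1]); print(n,d['fov_y'],d['k1'],d['R'],d['t'])
print(sense())
E
```

```text
pics
station.py
scene 44.80453942278034 -0.09404472486236308 [[ 0.60881369 -0.79330892  0.00261563]
 [-0.52633051 -0.40638743 -0.74687713]
 [ 0.59356725  0.45333234 -0.66495692]] [-0.29998336  0.35057605  1.22003611]
side 42.24168917597328 -0.011760787757132306 [[-0.99996075  0.00522261  0.00715746]
 [-0.00311348  0.54917657 -0.83570055]
 [-0.00829525 -0.83569003 -0.54913875]] [0.59042968 0.02805163 1.60543826]
{'t': 0.1, 'q': array([ 1.06154661e+00,  5.28382485e-01,  1.43376376e+00, -3.24806419e-05,
        1.18140457e+00, -1.78509094e-01]), 'qd': array([ 0.0001897 , -0.0018223 , -0.00197669, -0.00028034, -0.00209454,
        0.00081407]), 'tau': array([-5.15566771e-04, -4.43302703e+01, -1.78586000e+01, -2.44568573e-04,
        3.89349356e-03, -1.99039181e-05]), 'tcp_pos': array([0.20265406, 0.59060096, 0.25242904]), 'tool_rot': array([ 1.64611425e-01,  9.86358008e-01, -9.26821031e-04, -3.15949290e-04]), 'force': array([-0.64005188,  0.36972275,  0.61918248]), 'ft_torque': array([-0.02914714, -0.0494665 ,  0.03857934]), 'gripper_force': 0.0, 'finger_gap': 1.0009542107196219}
```

View pics/scene0.png

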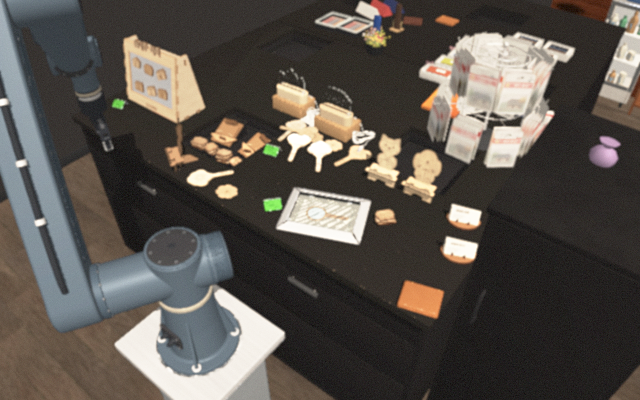

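View pics/side0.png

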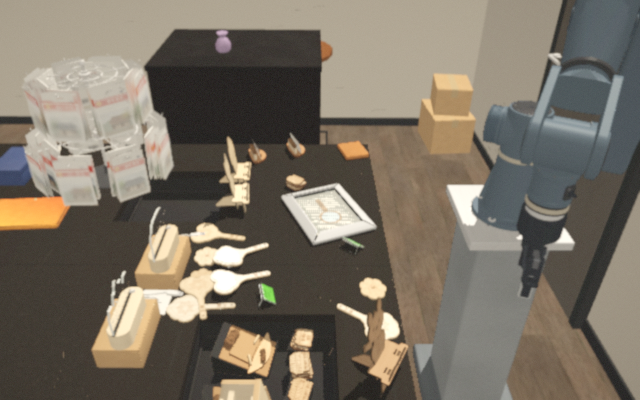

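The scene view shows the frame at about (325,216), with the price card at (273,204) and the signs at (385,216). The side view has the frame at about (328,213). Next I'll get rough coordinates from the clouds.

```bash
python3 - <<'E'
from h import *
np.set_printoptions(precision=3,suppress=True)
for n,pts in (('scene',[(290,191),(370,208),(362,242),(279,232),(325,216),(273,204),(385,216),(227,191),(208,178)]),('side',[(282,200),(341,185),(375,222),(319,243),(328,213),(352,243),(295,182),(373,288)])):
    c=cloud(load(n))
    for u,v in pts: print(n,u,v,np.median(c[v-1:v+2,u-1:u+2].reshape(-1,3),0))
    m=(c[...,2]>0.009)&(c[...,2]<.05)&(c[...,0]>.3)&(c[...,0]<.7)&(abs(c[...,1])<.3)
    for lab in [0]:
        k,l,st,ce=cv2.connectedComponentsWithStats(m.astype(np.uint8))
        for i in range(1,k):
            if st[i,4]>40:
                q=c[l==i]; print(st[i],q.min(0),q.max(0),cv2.minAreaRect(q[:,:2].astype(np.float32)))
E
```

```text
scene 290 191 [0.582 0.187 0.   ]
scene 370 208 [ 0.676 -0.075 -0.002]
scene 362 242 [ 0.536 -0.139 -0.003]
scene 279 232 [ 0.411  0.089 -0.   ]
scene 325 216 [0.549 0.015 0.008]
scene 273 204 [0.487 0.178 0.012]
scene 385 216 [ 0.652 -0.147  0.025]
scene 227 191 [0.447 0.35  0.005]
scene 208 178 [0.457 0.458 0.004]
[ 276  188   95   56 1912] [ 0.413 -0.136  0.009] [0.698 0.177 0.031] ((0.5547550916671753, 0.019433408975601196), (0.208705872297287, 0.2653504014015198), 22.66407012939453)
[264 198  18  10 117] [0.461 0.157 0.009] [0.521 0.211 0.026] ((0.48820823431015015, 0.18225175142288208), (0.03348720818758011, 0.05652843415737152), 50.04804611206055)
[319 199  29  26 205] [ 0.521 -0.057  0.009] [0.634 0.043 0.016] ((0.5861401557922363, 0.0018631666898727417), (0.11410804837942123, 0.08861695975065231), 29.243635177612305)
[375 210  21  14 237] [ 0.617 -0.178  0.009] [ 0.684 -0.115  0.03 ] ((0.6548389792442322, -0.1456768661737442), (0.050410471856594086, 0.06294971704483032), 37.898681640625)
side 282 200 [ 0.697 -0.052  0.002]
side 341 185 [ 0.505 -0.147  0.002]
side 375 222 [0.413 0.064 0.002]
side 319 243 [0.582 0.167 0.001]
side 328 213 [0.553 0.028 0.009]
side 352 243 [0.489 0.187 0.022]
side 295 182 [ 0.657 -0.125  0.026]
side 373 288 [0.448 0.354 0.006]
[286 175  20  13 170] [ 0.625 -0.172  0.01 ] [ 0.688 -0.114  0.033] ((0.6573684215545654, -0.14181210100650787), (0.04392213746905327, 0.06289023905992508), 53.41374206542969)
[ 281  184   95   59 2622] [ 0.417 -0.141  0.009] [0.7   0.18  0.031] ((0.5574131011962891, 0.0185299813747406), (0.20517191290855408, 0.2721657454967499), 22.883258819580078)
```

inch_along --segments '{"dx": [-0.26,-0.26,-0.26,-0.26,-0.26,-0.26,-0.26,-0.52,-0.52,-0.52,-0.52,-0.52,-0.52,-0.52,-0.52,-0.52,-0.52,-0.52],"dy": [-0.213,-0.213,-0.213,-0.213,-0.213,-0.213,-0.213,-0.426,-0.426,-0.426,-0.426,-0.426,-0.426,-0.426,-0.426,-0.426,-0.426,-0.426],"dz": [-0.05,-0.05,-0.05,-0.05,-0.05,-0.05,-0.05,-0.05,-0.05,-0.05,-0.05,-0.05,-0.05,-0.05,-0.05,-0.05,-0.05,-0.05],"turn": [-0.37,-0.37,-0.37,-0.37,-0.37,-0.37,-0.37,-0.742,-0.742,-0.742,-0.742,-0.742,-0.742,-0.742,-0.742,-0.742,-0.742,-0.742],"aperture": [0,0,0,0,0,0,0,0,0,0,0,0,0,0,0,0,0,0]}'

```text
t: 1.9
tcp_pos: [0.5554, 0.0207, 0.3032]
tool_rot: [-0.205, 0.979, 0.0, -0.0]
force: [0.0, -0.0, -0.0]
finger_gap: 0.005
gripper_force: 0.0
```

```bash
python3 - <<'E'
from h import *
d=snap('wrist'); cv2.imwrite('pics/w0.png',d['pixels'][...,::-1]); print(d['hand_eye'],sense()['t'],sense()['finger_gap'])
c=cloud(d); print(np.percentile(c[c[...,2]<.05][:,2],[5,25,50,75,95]))
m=(c[...,2]>0.010)&(c[...,2]<.05)&(d['range_z']>.05)
k,l,st,ce=cv2.connectedComponentsWithStats(m.astype(np.uint8))
for i in range(1,k):
    if st[i,4]>200:
        q=c[l==i]; print(st[i],q.min(0),q.max(0),cv2.minAreaRect(q[:,:2].astype(np.float32)))
E
```

```text
[[ 4.13262883e-04 -9.61232932e-01 -2.75737337e-01  6.97347679e-02]
 [ 9.99999803e-01  2.66854810e-04  5.68487283e-04 -7.88844837e-04]
 [-4.72866864e-04 -2.75737517e-01  9.61232853e-01 -1.20878885e-01]
 [ 0.00000000e+00  0.00000000e+00  0.00000000e+00  1.00000000e+00]] 1.95 -0.0005298773358324494
[-9.00300665e-01 -1.33479585e-03  1.54374440e-04  1.32736145e-03
  2.10410170e-02]
[ 228   90  188   39 3810] [ 0.41618    -0.13945263  0.01001668] [0.53208396 0.09596855 0.02767542] ((0.48694491386413574, -0.012742981314659119), (0.04850875586271286, 0.2553746998310089), 22.918928146362305)
[ 226   92   25  134 1973] [ 0.51873901 -0.14136968  0.01009616] [ 0.69904758 -0.05226518  0.02796958] ((0.6035357117652893, -0.09071376919746399), (0.19565148651599884, 0.028902608901262283), 22.90341567993164)
[ 391   94   28  134 2000] [0.41554704 0.08738529 0.0101296 ] [0.59594766 0.17755556 0.02691779] ((0.5110392570495605, 0.12621957063674927), (0.19634443521499
[... 802 characters left out ...]
63845825), (0.028078259900212288, 0.09324169903993607), 6.352740287780762)
[ 238  214  165   16 2097] [ 0.58770168 -0.06151982  0.01004584] [0.70118476 0.17474308 0.02882102] ((0.6379631757736206, 0.051261916756629944), (0.028886377811431885, 0.2569674849510193), 22.859638214111328)
[ 100  255   80   50 2240] [ 0.80576938 -0.23023835  0.0101642 ] [ 0.86099896 -0.1152199   0.04994731] ((0.832393229007721, -0.17156106233596802), (0.051676396280527115, 0.11508487164974213), 3.303920030593872)
[  0 369  45  27 628] [ 1.09666339 -0.3618535   0.01870428] [ 1.14861805 -0.28239395  0.04995755] ((1.1322746276855469, -0.31966742873191833), (0.03285951539874077, 0.08657345175743103), 38.08033752441406)
```

View pics/w0.png

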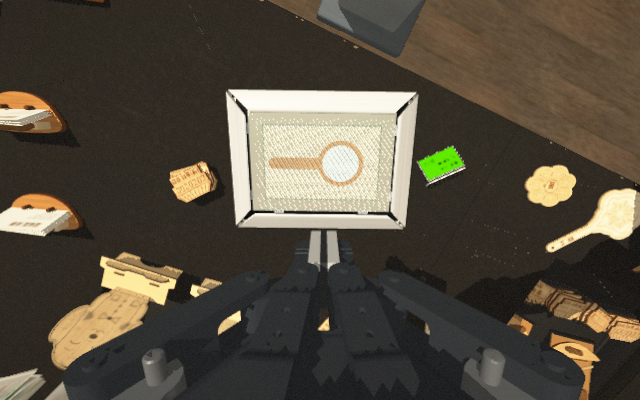

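The wrist view shows the frame square-on, with its corners near (228,90), (418,94), (405,229) and (237,227). All four rails are raised, and the closed fingertips are at (322,250). Next I'll fit the frame's axes and the rail lips.

```bash
python3 - <<'E'
from h import *
np.set_printoptions(precision=4,suppress=True)
a=np.radians(22.87); R=np.array([[np.cos(a),-np.sin(a)],[np.sin(a),np.cos(a)]])
o=np.array([.557,.0185])
for n in ('wrist','scene','side'):
    c=cloud(load(n)); p=np.dstack([(c[...,:2]-o)@R,c[...,2]])
    m=(c[...,2]>.003)&(c[...,2]<.04)
    for nm,ax,s in (('near',0,-1),('far',0,1),('left',1,1),('right',1,-1)):
        H=.099 if ax==0 else .130
        q=p[m&(abs(p[...,1-ax])<.05)&(s*p[...,ax]>H-.05)&(s*p[...,ax]<H+.015)]
        if len(q)<20: print(n,nm,len(q));continue
        t=q[q[:,2]>np.percentile(q[:,2],92)]
        e=s*q[:,ax]
        print(n,nm,len(q),'outer',np.percentile(e,97),'lip at',np.median(s*t[:,ax]),'z',np.median(t[:,2]))
s=sense(); print(s['tcp_pos'],s['tool_rot'])
E
```

```text
wrist near 2807 outer 0.09927629505905877 lip at 0.07564008615887245 z 0.024660838438077815
wrist far 2138 outer 0.09867635454967183 lip at 0.07653204472781963 z 0.026169891283825242
wrist left 2402 outer 0.1294085294517869 lip at 0.10638976129592209 z 0.025310686706089713
wrist right 2493 outer 0.13046058613162162 lip at 0.10758180775024577 z 0.02576702274529613
scene near 410 outer 0.1036823417518356 lip at 0.07996728663980912 z 0.02447699900527606
scene far 320 outer 0.09571054280078818 lip at 0.07293711114591667 z 0.026834349325960974
scene left 346 outer 0.1320344214547642 lip at 0.10836720319672384 z 0.025406428718965375
scene right 354 outer 0.13006459156050768 lip at 0.10596751889130993 z 0.026889591071819915
side near 317 outer 0.09750534520267715 lip at 0.07352976219632126 z 0.025808082096074055
side far 357 outer 0.10489205957811774 lip at 0.0795371101679336 z 0.02805051662890748
side left 405 outer 0.1352061544918826 lip at 0.10946549216570746 z 0.026444936907686137
side right 307 outer 0.12882235759070793 lip at 0.10523534879745831 z 0.02693402544936842
[0.5556 0.0207 0.3033] [-0.2052  0.9787  0.0002 -0.0003]
```

inch_along --segments '{"dx": [0.08,0.08,0.08,0.08,0.08,0.08,0.08,0.08],"dy": [-0.003,-0.003,-0.003,-0.003,-0.003,-0.003,-0.003,-0.003],"dz": [0.05,0.1,0.15,0.19,0.22,0.235,0.235,0.235],"turn": [0.014,0.014,0.014,0.014,0.014,0.014,0.014,0.014],"aperture": [0,0,0,0,0,0,0,0]}'

```text
t: 2.75
tcp_pos: [0.4847, -0.0148, 0.0688]
tool_rot: [-0.198, 0.98, -0.0, 0.0]
force: [0.2, -0.3, 0.2]
finger_gap: -0.001
gripper_force: 0.0
```

inch_along --segments '{"dx": [0,0,0,0,0],"dy": [0,0,0,0,0],"dz": [0.005,0.01,0.014,0.018,0.018],"turn": [0,0,0,0,0],"aperture": [0,0,0,0,0]}'

```text
t: 3.25
tcp_pos: [0.4841, -0.0154, 0.05]
tool_rot: [-0.197, 0.98, 0.0, -0.0]
force: [-0.0, -0.4, 0.0]
finger_gap: -0.003
gripper_force: 0.0
```

inch_along --segments '{"dx": [0,0,0,0],"dy": [0,0,0,0],"dz": [0.003,0.006,0.008,0.008],"turn": [0,0,0,0],"aperture": [0,0,0,0]}'

```text
t: 3.65
tcp_pos: [0.4852, -0.0156, 0.0424]
tool_rot: [-0.197, 0.98, -0.0, 0.001]
force: [0.7, -0.0, 1.5]
finger_gap: -0.002
gripper_force: 0.8
```

inch_along --segments '{"dx": [0,0,0,0],"dy": [0,0,0,0],"dz": [0.002,0.004,0.0055,0.0055],"turn": [0,0,0,0],"aperture": [0,0,0,0]}'

```text
t: 4.05
tcp_pos: [0.483, -0.0152, 0.0364]
tool_rot: [-0.198, 0.98, 0.001, -0.001]
force: [-0.4, 0.2, -0.9]
finger_gap: 0.0
gripper_force: 0.0
```

inch_along --segments '{"dx": [0,0,0],"dy": [0,0,0],"dz": [0.001,0.002,0.002],"turn": [0,0,0],"aperture": [0,0,0]}'

```text
t: 4.35
tcp_pos: [0.4831, -0.0153, 0.0357]
tool_rot: [-0.197, 0.98, 0.0, -0.001]
force: [-1.3, -0.1, 12.8]
finger_gap: -0.002
gripper_force: 6.3
```

inch_along --segments '{"dx": [0,0,-0.05,-0.1,-0.15,-0.16,-0.16,-0.16,-0.16,-0.16,-0.16,-0.16,-0.16],"dy": [0,0,0,0,0,0,0,0,0,0,0,0,0],"dz": [-0.02,-0.04,-0.04,-0.04,-0.04,-0.04,-0.03,-0.018,-0.012,-0.008,-0.004,-0.002,-0.001],"turn": [0,0,0,0,0,0,0,0,0,0,0,0,0],"aperture": [0,0,0,0,0,0,0,0,0,0,0,0,0]}'

```text
t: 5.65
tcp_pos: [0.6307, 0.0459, 0.0358]
tool_rot: [-0.197, 0.98, 0.0, -0.001]
force: [-3.1, -1.0, 9.0]
finger_gap: -0.001
gripper_force: 4.3
```

inch_along --segments '{"dx": [0,0,0],"dy": [0,0,0],"dz": [0.0005,0.001,0.001],"turn": [0,0,0],"aperture": [0,0,0]}'

```text
t: 5.95
tcp_pos: [0.6307, 0.046, 0.0358]
tool_rot: [-0.197, 0.98, -0.0, -0.001]
force: [-4.0, -1.9, 8.6]
finger_gap: 0.0
gripper_force: 4.3
```

```bash
python3 - <<'E'
from h import *
d=snap('side'); cv2.imwrite('pics/s1.png',cv2.resize(d['pixels'][150:270,250:410,::-1],(800,600),interpolation=cv2.INTER_CUBIC))
E
```

```text
(no output)
```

View pics/s1.png

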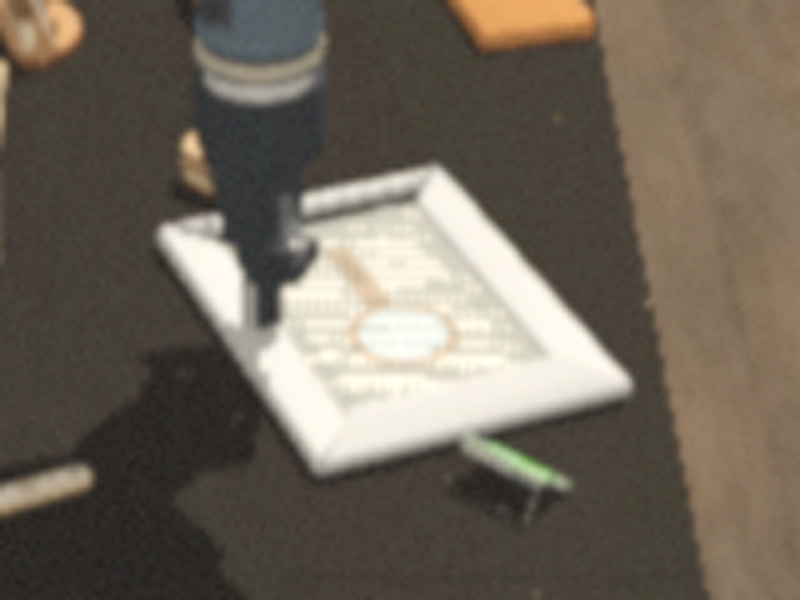

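The side view shows the near rail (right, about 500,270) lying flat and the fingers on the far rail (265,340). The left and right rails are still up. I'll press the left rail next, with a quarter turn.

inch_along --segments '{"dx": [0,0,0.04,0.079,0.079,0.079,0.079,0.079,0.079,0.079,0.079,0.079,0.079,0.079,0.079,0.079],"dy": [0,0,0.03,0.06,0.1,0.114,0.114,0.114,0.114,0.114,0.114,0.114,0.114,0.114,0.114,0.114],"dz": [-0.025,-0.05,-0.05,-0.05,-0.05,-0.05,-0.05,-0.05,-0.05,-0.05,-0.05,-0.05,-0.05,-0.04,-0.02,-0.016],"turn": [0,0,0.15,0.3,0.45,0.6,0.75,0.9,1.05,1.2,1.35,1.5,1.57,1.57,1.57,1.57],"aperture": [0,0,0,0,0,0,0,0,0,0,0,0,0,0,0,0]}'

```text
t: 7.6
tcp_pos: [0.5138, 0.1209, 0.0489]
tool_rot: [0.553, 0.833, -0.001, -0.001]
force: [-0.3, -0.4, -0.1]
finger_gap: -0.002
gripper_force: 0.0
```

inch_along --segments '{"dx": [0,0,0,0,0,0,0],"dy": [0,0,0,0,0,0,0],"dz": [0.004,0.008,0.012,0.014,0.015,0.016,0.016],"turn": [0,0,0,0,0,0,0],"aperture": [0,0,0,0,0,0,0]}'

```text
t: 8.3
tcp_pos: [0.515, 0.1211, 0.0358]
tool_rot: [0.553, 0.833, 0.0, 0.0]
force: [-1.4, -1.8, 7.9]
finger_gap: 0.002
gripper_force: 4.0
```

inch_along --segments '{"dx": [0,0,-0.05,-0.1,-0.15,-0.2,-0.222,-0.222,-0.222,-0.222,-0.222,-0.222,-0.222,-0.222,-0.222],"dy": [0,0,0,0,0,0,0,0,0,0,0,0,0,0,0],"dz": [-0.02,-0.04,-0.04,-0.04,-0.04,-0.04,-0.04,-0.03,-0.016,-0.012,-0.008,-0.004,-0.002,0,0],"turn": [0,0,0,0,0,0,0,0,0,0,0,0,0,0,0],"aperture": [0,0,0,0,0,0,0,0,0,0,0,0,0,0,0]}'

```text
t: 9.8
tcp_pos: [0.6003, -0.082, 0.0358]
tool_rot: [0.553, 0.833, 0.0, -0.001]
force: [-2.4, 2.6, 8.8]
finger_gap: 0.0
gripper_force: 4.4
```

inch_along --segments '{"dx": [0,0,0,0.06,0.11,0.11,0.11,0.11],"dy": [0,0,0,0,0,0,0,0],"dz": [-0.03,-0.08,-0.13,-0.18,-0.23,-0.26,-0.26,-0.26],"turn": [0,0,0,0,0,0,0,0],"aperture": [0,0,0,0,0,0,0,0]}'

```text
t: 10.6
tcp_pos: [0.5594, 0.0194, 0.2986]
tool_rot: [0.552, 0.834, 0.002, 0.004]
force: [1.1, -0.3, -0.6]
finger_gap: -0.001
gripper_force: 0.0
```

```bash
python3 - <<'E'
from h import *
np.set_printoptions(precision=4,suppress=True)
d=snap('wrist'); cv2.imwrite('pics/w1.png',d['pixels'][...,::-1])
a=np.radians(22.87); R=np.array([[np.cos(a),-np.sin(a)],[np.sin(a),np.cos(a)]])
c=cloud(d); p=np.dstack([(c[...,:2]-[.557,.0185])@R,c[...,2]]); m=(c[...,2]>.003)&(c[...,2]<.04)
for nm,ax,s in (('near',0,-1),('far',0,1),('left',1,1),('right',1,-1)):
    H=.099 if ax==0 else .130
    q=p[m&(abs(p[...,1-ax])<.06)&(s*p[...,ax]>H-.03)&(s*p[...,ax]<H+.012)]
    print(nm,len(q),'outer',np.percentile(s*q[:,ax],97),'z',np.percentile(q[:,2],[50,90,98]))
E
```

```text
near 1699 outer 0.09747865495500771 z [0.0141 0.0153 0.0159]
far 1698 outer 0.09764115902161234 z [0.014  0.0151 0.0157]
left 2079 outer 0.12836806019709124 z [0.0141 0.0152 0.0159]
right 919 outer 0.12844367799418618 z [0.0139 0.0149 0.0156]
```

View pics/w1.png

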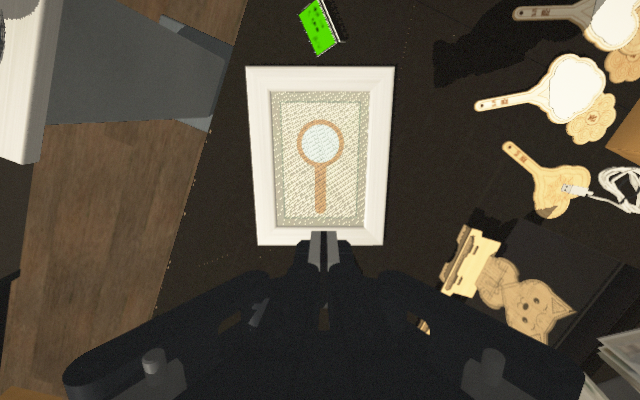

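The wrist view shows all four rails flat with closed mitres, corners near (246,67), (395,67), (383,244) and (258,244). The rail tops measure 14 mm, the frame hasn't moved and the arm is clear.

inch_along --segments '{"dx": [0,0,0],"dy": [0,0,0],"dz": [0,0,0],"turn": [0,0,0],"aperture": [0,0,0]}'

```text
t: 10.95
tcp_pos: [0.5579, 0.0172, 0.2931]
tool_rot: [0.554, 0.833, -0.001, -0.001]
force: [0.0, 0.7, 0.5]
finger_gap: 0.001
gripper_force: 0.0
```

```bash
python3 -c "
from station import manip, imaging, sense
print(manip.sign_off())"
```

```text
the job is handed in; nothing more can be done
None
```

All four rails are pressed flat shut (rail tops measure 14 mm), the frame is where it was, the arm is clear about 0.27 m above it, and the job was handed in at about 11 s; the hand-in gave no verdict.

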